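Rack the two loose plates and latch the keeper bar

ROBOT

A 7-joint arm with a two-finger parallel gripper is mounted at the origin on a cart in front of the work surface, level with it; the furniture and walls round the work are solid. World frame = base frame: x ahead of the robot, y to its left, z up, the work surface at z = 0. Lengths are in m, angles in rad, forces in N, time in s.
With the tool pointing down it reaches from about 0.425 to 0.925 m from the base axis. Payload 6.8 kg.
Tool frame: the origin (TCP) lies on the centre line of the jaws, within the pads' length; the fingertips stand 25 mm ahead of it and the grasp point (between the pads) lies 6 mm ahead of it; z points along the fingers, y is the line along which they close (so a half turn about z gives the same grasp; the last joint's range is limited). The gripper opens to 85 mm and grips with 20 to 120 N. Pads are 22 mm wide; open, the fingers measure 114 mm over their backs; the gripper's body (76 mm by 85 mm) begins 54 mm behind the grasp point. The pads swing forward as they close: fully open they stand 13 mm farther back than shut.
Start: joints at [-1.208, 0.477, 0.022, 1.555, -0.011, 1.109, -0.083], TCP at [0.306, 0.602, 0.256] pointing down, gripper open.
Joint ranges: [-2.96, 2.96], [-0.34, 2.1], [-1.41, 1.46], [0.24, 2.44], [-1.37, 4.51], [0.17, 1.92], [-2.96, 2.96]. Speed limits (rad/s): [2.39, 2.39, 3.14, 3.14, 3.14, 3.14, 3.14].

INTERFACE

Orientations are given as a rotation vector (axis times angle).
In Python, from bench import status, imaging, workorder gives the robot as it stands.
- The arm moves only by the tool send_rows, never from a script. Its argument "steps" is a list of rows, each an object of numbers: "dx", "dy", "dz": the shift along the tool's x, y, z in cm; "yaw": the turn about the tool's z in degrees; "gripper": the opening, from 0 (shut) to 1 (fully open). A call has 1 to 5 rows; each row is the pose to reach, as a shift and turn from the pose commanded when the call began, along the tool's axes at that moment; what a row does not reach only later rows make up. A row lasts 1/8 s, in which the tool goes at most 62.5 mm and 10.7 degrees, less where a joint would pass 70% of its speed; a pose out of reach is approached as far as the arm can. A call with a gripper value outside its range is refused whole. The fingers move at their own pace and stop on an object; "force" is the grip in N (left out, the last holds). Time passes only in rows, so rows that repeat a pose let the fingers close. It gives the time, the measured TCP pose, the force, the opening and the grip force at its end, in the units of the state.
- status.get_obs(): the state, without advancing time (a new reading comes with each control period).
- imaging.grab_frame(name): name is "scene" or "side" or "wrist"; returns a dict with "color" (420x560x3 uint8, red, green, blue), "depth" (420x560 float32, m along the optical axis (not along the pixel's ray), 0 where there is no reading), "K" (3x3 intrinsics, pixels), "R" (3x3) and "t" (3): a world point X has camera coordinates R X + t. Camera axes: x right, y down, z forward; pixel columns grow to the right and rows downward; lengths in m; the calibration is good to about 2 mm. The wrist camera is an equidistant fisheye: a pixel r from the principal point sees the ray r / f radians off the axis. A picture is of the moment at which its call begins.
- workorder.hand_in(): hands the job in; it is judged then, once.
The state is a dict: "clock": time; "joints": joint angles; "qvel": joint speeds; "tau": joint torques, N m; "tcp_pos": TCP position; "orientation": TCP orientation; "contact_force": force on the tool from outside, world axes, zero at the start; "moment": the same for the moment, N m; "grip_width": finger opening in m; "gripper_force": force on a finger pad.
Only numpy, scipy, OpenCV 4.12 (cv2) and the standard library are available. Lean on these libraries where they do the work, as an engineer would, in place of code of your own. Each camera call takes 0.05 s, during which the arm holds its last target. There are 200 camera calls.

TASK

Take the two metal plates that lean in the sloping stand and set each upright on edge in a free slot of the slotted rack, fully down on the rack's floor, leaving the two plates already racked in their slots. Then swing the hinged keeper bar over the plates and press its end down until it snaps into the catch. Do not knock over or push about the other things on the bench.

Things in the scene. Friction and masses are not known exactly. Their poses are not given: they have to be found in the camera images.
- rack: fixed slotted rack, grey base 102 (x) x 280 (y) x 10 mm with steel uprights; origin under it at bench level, x across, y along it to the robot's left, z up. Four slots cross it, 40 mm apart (points slot0 to slot3). A racked plate has its thickness along the rack's y and its width along x, centred, its top edge at z = 95 mm. A small grey clip on the front (-x) lip marks each slot free at the start.
- slot0 (a point): middle of this slot's floor (rack x = 0, z = 10 mm); axes as the rack's. Slot at rack y = -52 mm, nearest the hinge. Every slot is 8 mm wide between pairs of uprights at x = 19 to 33 and -33 to -19 mm, straight to rack z = 40 mm, flared above to about 23 mm wide at z = 52 mm. Lips 10 mm high at x = +-46 mm leave 6 mm at each end of a centred plate.
- slot1 (a point): middle of this slot's floor (rack x = 0, z = 10 mm); axes as the rack's. Slot at rack y = -12 mm.
- slot2 (a point): middle of this slot's floor (rack x = 0, z = 10 mm); axes as the rack's. Slot at rack y = +28 mm.
- slot3 (a point): middle of this slot's floor (rack x = 0, z = 10 mm); axes as the rack's. Slot at rack y = +68 mm, nearest the catch post.
- catch (a point): where the middle of the keeper bar's tip lies when shut: rack x = 0, y = 110 mm, z = 104 mm. The catch post is behind it: rack y = 113 to 134 mm, 30 mm wide in x, up to z = 111 mm, with a spring plunger that stands over the shut tip. About 5 N downward at the tip pushes the bar past the plunger.
- keeper (a joint): keeper bar hinge, about the rack's x axis through keeper_hinge. 0 = shut, bar level over the plates along the rack's +y; grows as it swings up and over to -y; 1.57 = upright; starts at 1.6 to 2.1; stop at 2.25. Stiff (0.13 N m): stays where left. From 0.06 its tip rubs the catch's plunger; below 0.03 it snaps to 0 and is held. It cannot shut on a plate that is not fully down.
- keeper_hinge (a point): point on the keeper bar's hinge axis, between the cheeks of the hinge post: rack x = 0, y = -122 mm, z = 104 mm; axes as the rack's. The post spans rack y = -135 to -109 mm, x = -16 to +16 mm, up to z = 116 mm.
- keeper_grip (a point): grip point in the middle of the keeper bar at the dark ribs, 216 mm from the hinge axis. The bar is bare steel, 14 mm wide (its x, along the hinge axis), 10 mm thick (its z); its y runs from hinge to tip, which ends 236 mm from the axis. Shut, its underside is 4 mm over seated plates. These axes turn with the bar (equal to the rack's when shut).
- stand: fixed sloping stand, grey base 140 (x) x 96 (y) x 8 mm with two steel cradles; origin under its middle at bench level, -x points to the robot's left, z up. Each cradle holds a plate leaning 35 degrees from vertical, its top toward the stand's -x.
- left_cradle (a point): middle of the lower edge of the left plate as it stands in the stand: stand x = -8 mm, z = 24 mm; axes as the stand's. In each cradle the plate rests on a ledge and, under its lower face, on two prongs at 21 to 33 mm either side of its middle that end 51 mm up the plate; a lip 6 mm high stands before its foot. It draws out along its own z; its top 34 mm is clear on both faces.
- right_cradle (a point): the same for the right plate: stand x = +56 mm, z = 24 mm.
- plate_left: bare aluminium plate, 6 mm thick (its x), 80 mm wide (its y), 85 mm high (its z), about 110 g; origin at the middle of its lower edge. It leans in the left cradle of the stand: its z points up the slope, its x out of its upper face (to the right and up).
- plate_right: bare aluminium plate, 6 mm thick (its x), 80 mm wide (its y), 85 mm high (its z), about 110 g; origin at the middle of its lower edge. It leans in the right cradle of the stand, with axes as plate_left's.
- plate_racked_1: bare aluminium plate, 6 mm thick (its x), 80 mm wide (its y), 85 mm high (its z), about 110 g; origin at the middle of its lower edge. It already stands upright in one of the rack's four slots (which one varies) and stays there.
- plate_racked_2: bare aluminium plate, 6 mm thick (its x), 80 mm wide (its y), 85 mm high (its z), about 110 g; origin at the middle of its lower edge. It already stands upright in one of the rack's four slots (which one varies) and stays there.
- tube50_1: bystander: capped plastic tube standing on its foot, 34 mm across, 113 mm high; origin under its middle.
- amber_bottle: bystander: brown bottle with black cap, 52 mm across, 114 mm high; origin under its middle.
- wash_bottle: bystander: white squeeze bottle with bent spout, 98 x 68 x 199 mm; origin under its middle.
- vial_2: bystander: small glass vial with white cap, 25 mm across, 54 mm high; origin under its middle.
- forceps: bystander: steel forceps lying flat, 121 x 17 x 5 mm; origin under its middle.

How it is judged:
On the way, in this order (a step that is already met when the one before it is completed fails the run):
1. all four plates stand fully down in the rack's slots while the keeper bar is still open (z of plate_left in the frame of rack between 0.007 and 0.014 m and x of plate_left in the frame of rack between -0.01 and 0.01 m and angle between each of plate_left, plate_right, plate_racked_1, plate_racked_2's own z axis and vertical below 0.12 rad and angle between the x axis of each of plate_left, plate_right, plate_racked_1, plate_racked_2 and the y axis of rack, either way round below 0.12 rad and (y of plate_left in the frame of rack between -0.058 and -0.046 m or y of plate_left in the frame of rack between -0.018 and -0.006 m or y of plate_left in the frame of rack between 0.022 and 0.034 m or y of plate_left in the frame of rack between 0.062 and 0.074 m) and z of plate_right in the frame of rack between 0.007 and 0.014 m and x of plate_right in the frame of rack between -0.01 and 0.01 m and (y of plate_right in the frame of rack between -0.058 and -0.046 m or y of plate_right in the frame of rack between -0.018 and -0.006 m or y of plate_right in the frame of rack between 0.022 and 0.034 m or y of plate_right in the frame of rack between 0.062 and 0.074 m) and z of plate_racked_1 in the frame of rack between 0.007 and 0.014 m and x of plate_racked_1 in the frame of rack between -0.01 and 0.01 m and (y of plate_racked_1 in the frame of rack between -0.058 and -0.046 m or y of plate_racked_1 in the frame of rack between -0.018 and -0.006 m or y of plate_racked_1 in the frame of rack between 0.022 and 0.034 m or y of plate_racked_1 in the frame of rack between 0.062 and 0.074 m) and z of plate_racked_2 in the frame of rack between 0.007 and 0.014 m and x of plate_racked_2 in the frame of rack between -0.01 and 0.01 m and (y of plate_racked_2 in the frame of rack between -0.058 and -0.046 m or y of plate_racked_2 in the frame of rack between -0.018 and -0.006 m or y of plate_racked_2 in the frame of rack between 0.022 and 0.034 m or y of plate_racked_2 in the frame of rack between 0.062 and 0.074 m) and value of joint keeper above 0.8 rad), for 0.2 s.
2. the keeper bar is shut in its catch over the four racked plates (z of plate_left in the frame of rack between 0.007 and 0.014 m and x of plate_left in the frame of rack between -0.01 and 0.01 m and angle between each of plate_left, plate_right, plate_racked_1, plate_racked_2's own z axis and vertical below 0.12 rad and angle between the x axis of each of plate_left, plate_right, plate_racked_1, plate_racked_2 and the y axis of rack, either way round below 0.12 rad and (y of plate_left in the frame of rack between -0.058 and -0.046 m or y of plate_left in the frame of rack between -0.018 and -0.006 m or y of plate_left in the frame of rack between 0.022 and 0.034 m or y of plate_left in the frame of rack between 0.062 and 0.074 m) and z of plate_right in the frame of rack between 0.007 and 0.014 m and x of plate_right in the frame of rack between -0.01 and 0.01 m and (y of plate_right in the frame of rack between -0.058 and -0.046 m or y of plate_right in the frame of rack between -0.018 and -0.006 m or y of plate_right in the frame of rack between 0.022 and 0.034 m or y of plate_right in the frame of rack between 0.062 and 0.074 m) and z of plate_racked_1 in the frame of rack between 0.007 and 0.014 m and x of plate_racked_1 in the frame of rack between -0.01 and 0.01 m and (y of plate_racked_1 in the frame of rack between -0.058 and -0.046 m or y of plate_racked_1 in the frame of rack between -0.018 and -0.006 m or y of plate_racked_1 in the frame of rack between 0.022 and 0.034 m or y of plate_racked_1 in the frame of rack between 0.062 and 0.074 m) and z of plate_racked_2 in the frame of rack between 0.007 and 0.014 m and x of plate_racked_2 in the frame of rack between -0.01 and 0.01 m and (y of plate_racked_2 in the frame of rack between -0.058 and -0.046 m or y of plate_racked_2 in the frame of rack between -0.018 and -0.006 m or y of plate_racked_2 in the frame of rack between 0.022 and 0.034 m or y of plate_racked_2 in the frame of rack between 0.062 and 0.074 m) and value of joint keeper below 0.02 rad), for 0.2 s.
At the end, for the whole second after the job is handed in: All four plates stand at rest, each in a slot of the rack (within 6 mm of a slot's centre along the rack, within 10 mm of centred across it, upright and square within 0.12 rad, lower edge within 3 to 4 mm of the rack floor), and the keeper bar is shut and latched (joint under 0.02 rad) (all of step 2 and velocity of joint keeper below 0.05 rad/s and linear speed of each of plate_left, plate_right, plate_racked_1, plate_racked_2 below 0.02 m/s); the robot touches nothing.
It fails at once if a bystander is pushed more than 30 mm from its place (distance of any of tube50_1, amber_bottle, wash_bottle, vial_2, forceps from where it was at the start of the episode above 0.03 m).
It fails at once if a standing bystander is tipped over (angle between any of tube50_1, amber_bottle, wash_bottle, vial_2's own z axis and vertical above 0.5 rad).
It also fails if it takes over 72 s, if anything falls off the work surface, if the arm or the gripper's body presses on something with over 40 N, if the wrist force passes 120 N, or if a joint passes its speed limit or range.

## Working session

There is one attempt and no reset: what is moved stays moved. The work goes in short steps, Python scripts to look and compute and a tool call to move; the robot and the scene stay as the last step left them, time stands still between calls to the robot, and variables do not carry over. Pictures are saved under pics/ and viewed, at most 10 in all, crops included, and the job is handed in when it is done.

Besides the shell and the picture viewer there is one more tool, called as a command line: name --argument value ..., lists and objects as JSON in quotes. send_rows: Moves the arm, as the interface text tells. Its arguments: {"type":"object","properties":{"steps":{"type":"array"},"force":{"type":"number"}},"required":["steps"]}

```bash
ls; mkdir -p pics; python3 - <<'E'
from bench import status, imaging
import cv2,numpy as np
o=status.get_obs();print(o)
for n in ("scene","side"):
    f=imaging.grab_frame(n);cv2.imwrite(f"pics/{n}0.png",f["color"][:,:,::-1]);np.savez(f"{n}0.npz",**f)
    print(n,f["K"].tolist(),f["R"].round(3).tolist(),f["t"].round(3).tolist(), (f["depth"]>0).mean())
E
```

```text
pics
{'clock': 0.0, 'joints': array([-1.20810816,  0.47782436,  0.0223371 ,  1.55646196, -0.01149092,
        1.10931101, -0.08312077]), 'qvel': array([-3.14076085e-04,  1.29155841e-06, -2.99380443e-04,  4.17348501e-04,
       -3.92282723e-04,  4.98940334e-04, -8.01029721e-04]), 'tau': array([-5.98759616e-04, -5.96449041e+01,  1.60734147e+00, -2.81200916e+01,
        1.23340517e-02,  9.28666763e-03,  1.86322062e-06]), 'tcp_pos': array([0.30593188, 0.60106536, 0.25530493]), 'orientation': array([-7.32622330e-01, -3.05467202e+00,  2.91117599e-03]), 'contact_force': array([-0.25181162, -0.54191018, -0.58022253]), 'moment': array([-0.01043353,  0.02115758, -0.01953089]), 'gripper_force': 0.0, 'grip_width': 0.08578125973761436}
scene [[531.2825888297505, 0.0, 282.7921437758425], [0.0, 531.2825888297505, 213.88262301862028], [0.0, 0.0, 1.0]] [[0.892, -0.452, -0.013], [-0.301, -0.572, -0.763], [0.338, 0.684, -0.646]] [-0.422, 0.325, 1.561] 0.9576105442176871
side [[401.32262404311615, 0.0, 283.6770748126388], [0.0, 401.32262404311615, 209.5968415362729], [0.0, 0.0, 1.0]] [[-0.943, -0.332, 0.019], [-0.197, 0.513, -0.835], [0.267, -0.792, -0.549]] [0.533, 0.107, 1.293] 0.9959608843537415
```

View pics/scene0.png

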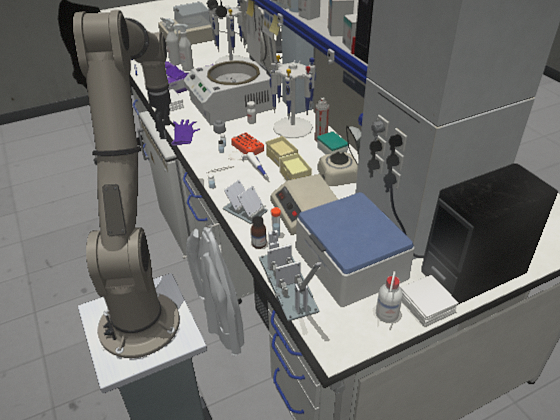

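View pics/side0.png

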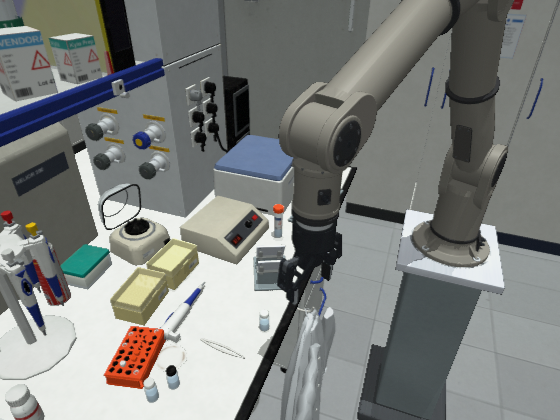

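```bash
cat > h.py <<'E'
import numpy as np,cv2
def load(n): return dict(np.load(n+".npz"))
def pts(f):
    h,w=f["depth"].shape;u,v=np.meshgrid(np.arange(w),np.arange(h));d=f["depth"]
    K=f["K"];c=np.stack([(u-K[0,2])/K[0,0]*d,(v-K[1,2])/K[1,1]*d,d],-1)
    return (c-f["t"])@f["R"]
def proj(f,X):
    c=np.atleast_2d(X)@f["R"].T+f["t"];p=c@f["K"].T;return p[:,:2]/p[:,2:]
E
python3 - <<'E'
from h import *
f=load("scene0");im=f["color"][:,:,::-1]
a=cv2.resize(im[175:245,205:285],None,fx=8,fy=8,interpolation=cv2.INTER_CUBIC)
b=cv2.resize(im[240:330,250:340],None,fx=6.6,fy=6.6,interpolation=cv2.INTER_CUBIC)
cv2.imwrite("pics/a.png",a);cv2.imwrite("pics/b.png",b)
P=pts(f)
for (u,v) in [(225,205),(255,213),(240,190),(232,218),(270,285),(290,315),(300,285),(265,255),(308,275)]: print(u,v,P[v,u].round(3))
E
```

```text
225 205 [0.429 0.387 0.01 ]
255 213 [0.498 0.267 0.034]
240 190 [0.489 0.376 0.066]
232 218 [0.427 0.316 0.001]
270 285 [ 0.407 -0.04   0.003]
290 315 [ 0.405 -0.182  0.012]
300 285 [ 0.436 -0.183  0.128]
265 255 [0.447 0.078 0.013]
308 275 [ 0.429 -0.239  0.226]
```

View pics/a.png

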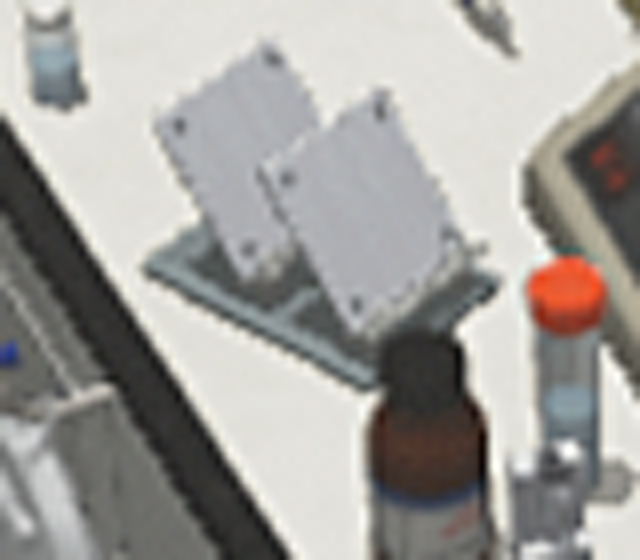

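View pics/b.png

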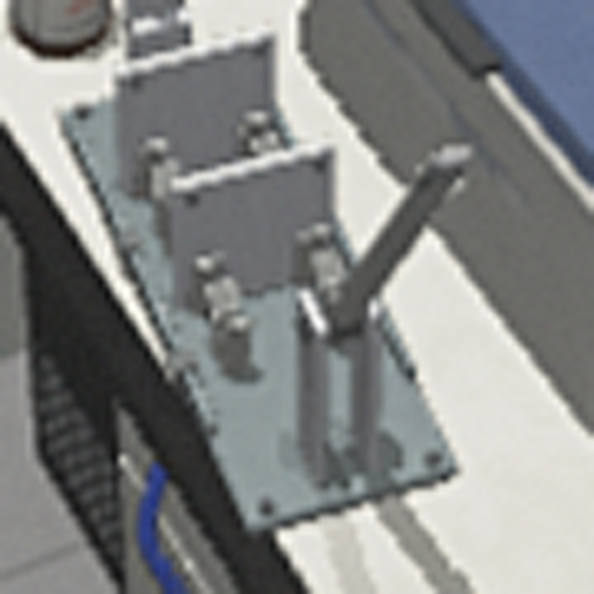

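```bash
python3 - <<'E'
from h import *
f=load("scene0");P=pts(f)
def ray(c,k,o,z):
    u=o[0]+(c[0]+.5)/k-.5;v=o[1]+(c[1]+.5)/k-.5
    K=f["K"];d=np.array([(u-K[0,2])/K[0,0],(v-K[1,2])/K[1,1],1])@f["R"];C=-f["R"].T@f["t"];return (C+d*(z-C[2])/d[2]).round(4)
print("rack corners(z=.01):",[ray(c,6.6,(250,240),.01) for c in [(255,525),(458,467),(65,120)]])
print("plate tops z.095:",[ray(c,6.6,(250,240),.095) for c in [(118,75),(272,40),(170,188),(330,153)]])
print("stand base z.008:",[ray(c,8,(205,175),.008) for c in [(148,265),(365,385),(497,285)]])
print("L top z.0945:",[ray(c,8,(205,175),.0945) for c in [(157,125),(268,42)]])
print("R top:",[ray(c,8,(205,175),.0945) for c in [(268,165),(383,92)]])
print("bottle cap",ray((420,345),8,(205,175),.114),"tube cap",ray((565,275),8,(205,175),.113), "bar tip",P[263:266,317:320].reshape(-1,3).round(3))
E
```

```text
rack corners(z=.01): [array([ 0.3938, -0.191 ,  0.01  ]), array([ 0.49  , -0.2041,  0.01  ]), array([0.4261, 0.0782, 0.01  ])]
plate tops z.095: [array([0.4281, 0.015 , 0.095 ]), array([0.5035, 0.0024, 0.095 ]), array([ 0.4173, -0.0624,  0.095 ]), array([ 0.4924, -0.0767,  0.095 ])]
stand base z.008: [array([0.418, 0.378, 0.008]), array([0.4721, 0.2549, 0.008 ]), array([0.554 , 0.2901, 0.008 ])]
L top z.0945: [array([0.4257, 0.3665, 0.0945]), array([0.494 , 0.4004, 0.0945])]
R top: [array([0.4581, 0.3168, 0.0945]), array([0.5249, 0.3414, 0.0945])]
bottle cap [0.4576 0.154  0.114 ] tube cap [0.5308 0.1676 0.113 ] bar tip [[ 0.428 -0.284  0.312]
 [ 0.429 -0.287  0.314]
 [ 0.43  -0.29   0.316]
 [ 0.426 -0.288  0.312]
 [ 0.428 -0.289  0.312]
 [ 0.432 -0.286  0.308]
 [ 0.425 -0.289  0.311]
 [ 0.429 -0.288  0.308]
 [ 0.434 -0.284  0.301]]
```

```bash
cat >> h.py <<'E'
from scipy.spatial.transform import Rotation as Ro
def go(p,ang=None):
    """print tool-axis shift (cm) and yaw (deg) to world TCP p with closing-line angle ang (deg)"""
    from bench import status
    o=status.get_obs();R=Ro.from_rotvec(o["orientation"]).as_matrix()
    d=R.T@(np.array(p)-o["tcp_pos"])*100
    cur=np.degrees(np.arctan2(R[1,1],R[0,1]));y=0
    if ang is not None: y=-((ang-cur+90)%180-90)
    print("t",round(o["clock"],2),"tcp",o["tcp_pos"].round(4),"line",cur.round(2),"z",R[:,2].round(3),"d",d.round(2),"yaw",round(y,1))
def wray(f,u,v):
    K=f["K"];a=np.array([(u-K[0,2]),(v-K[1,2])]);r=np.hypot(*a);th=r/K[0,0]
    c=np.array([*(a/r*np.sin(th)),np.cos(th)]);return c@f["R"],-f["R"].T@f["t"]
def wpt(f,u,v,z):
    d,C=wray(f,u,v);return C+d*(z-C[2])/d[2]
def wproj(f,X):
    c=f["R"]@np.array(X)+f["t"];th=np.arctan2(np.hypot(c[0],c[1]),c[2]);ph=np.arctan2(c[1],c[0])
    K=f["K"];return np.array([K[0,2]+K[0,0]*th*np.cos(ph),K[1,2]+K[0,0]*th*np.sin(ph)])
E
python3 -c "
from h import *
go((.475,.357,.27),113.5)"
```

```text
t 0.1 tcp [0.3059 0.6011 0.2554] line 63.03 z [-0.001 -0.002 -1.   ] d [-26.14 -14.09  -1.43] yaw -50.5
```

send_rows --steps '[{"dx": -5.2,"dy": -2.8,"dz": -0.3,"yaw": -10,"gripper": 0.47},{"dx": -10.4,"dy": -5.6,"dz": -0.6,"yaw": -20,"gripper": 0.47},{"dx": -15.6,"dy": -8.4,"dz": -0.9,"yaw": -30,"gripper": 0.47},{"dx": -20.8,"dy": -11.2,"dz": -1.2,"yaw": -40,"gripper": 0.47},{"dx": -26.1,"dy": -14.1,"dz": -1.4,"yaw": -50.5,"gripper": 0.47}]' --force 20

```text
clock: 0.72
tcp_pos: [0.475, 0.3566, 0.2701]
orientation: [0.645, -3.074, 0.0]
contact_force: [0.9, 1.0, 0.5]
grip_width: 0.0402
gripper_force: 0.0
```

send_rows --steps '[{"dx": 0,"dy": 0,"dz": 0,"yaw": 0,"gripper": 0.47},{"dx": 0,"dy": 0,"dz": 0,"yaw": 0,"gripper": 0.47}]'

```text
clock: 0.98
tcp_pos: [0.474, 0.3585, 0.27]
orientation: [0.633, -3.076, -0.0]
contact_force: [0.1, -0.3, -0.7]
grip_width: 0.04
gripper_force: 0.0
```

```bash
python3 - <<'E'
from h import *
from bench import imaging
go((.475,.357,.27),113.5)
f=imaging.grab_frame("wrist");np.savez("w1.npz",**f);cv2.imwrite("pics/w1.png",f["color"][:,:,::-1])
print(f["K"].round(1).tolist(),(-f["R"].T@f["t"]).round(3),f["R"].round(2).tolist())
E
```

```text
t 0.97 tcp [0.474  0.3585 0.27  ] line 113.25 z [-0.001  0.    -1.   ] d [-0.04 -0.18 -0.  ] yaw -0.2
[[325.2, 0.0, 279.7], [0.0, 325.2, 209.1], [0.0, 0.0, 1.0]] [0.403 0.328 0.388] [[-0.4, 0.92, -0.0], [0.88, 0.38, 0.3], [0.27, 0.12, -0.95]]
```

View pics/w1.png

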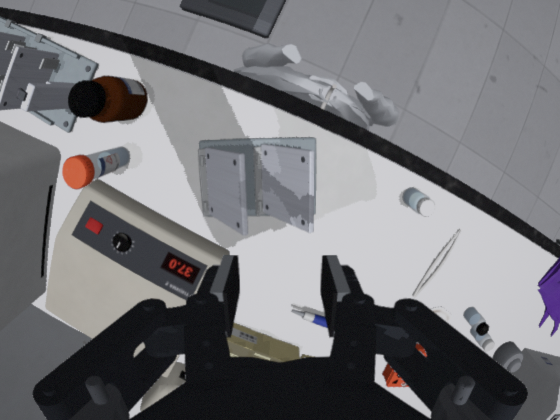

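```bash
python3 - <<'E'
from h import *
f=load("w1");im=f["color"][125:245,190:330,::-1]
cv2.imwrite("pics/w1c.png",cv2.resize(im,None,fx=5,fy=5,interpolation=cv2.INTER_CUBIC))
E
```

```text
(no output)
```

View pics/w1c.png

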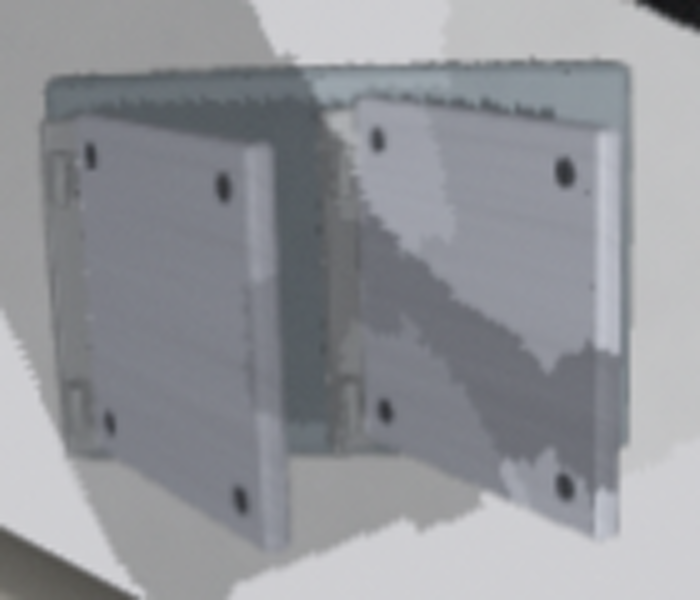

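```bash
python3 - <<'E'
from h import *
f=load("w1")
W=lambda c,z: wpt(f,190+(c[0]+.5)/5-.5,125+(c[1]+.5)/5-.5,z)
for n,a,b,z in [("Rup",(248,148),(266,548),.0953),("Rlo",(272,148),(288,545),.0919),("Lup",(597,128),(598,535),.0953),("Llo",(617,132),(617,535),.0919),("base",(45,78),(628,63),.008)]:
    A,B=W(a,z),W(b,z);d=B-A;print(n,A.round(4),B.round(4),"mid",((A+B)/2).round(4),"len",np.linalg.norm(d).round(4),"ang",np.degrees(np.arctan2(d[1],d[0])).round(1))
E
```

```text
Rup [0.4536 0.3098 0.0953] [0.5247 0.3414 0.0953] mid [0.4892 0.3256 0.0953] len 0.0778 ang 24.0
Rlo [0.4525 0.3137 0.0919] [0.5238 0.3453 0.0919] mid [0.4881 0.3295 0.0919] len 0.078 ang 23.9
Lup [0.4253 0.3665 0.0953] [0.4967 0.3995 0.0953] mid [0.461  0.383  0.0953] len 0.0786 ang 24.8
Llo [0.4248 0.3706 0.0919] [0.4963 0.4037 0.0919] mid [0.4605 0.3872 0.0919] len 0.0788 ang 24.8
base [0.4714 0.2525 0.008 ] [0.4149 0.3782 0.008 ] mid [0.4431 0.3154 0.008 ] len 0.1378 ang 114.2
```

```bash
python3 -c "
from h import *
go((.4653,.375,.096),114.2)"
```

```text
t 1.02 tcp [0.4733 0.3595 0.27  ] line 113.37 z [-0.001  0.    -1.   ] d [ 0.11  1.73 17.4 ] yaw -0.8
```

send_rows --steps '[{"dx": 0.1,"dy": 1.7,"dz": 4,"yaw": -0.8,"gripper": 0.47},{"dx": 0.1,"dy": 1.7,"dz": 9,"yaw": -0.8,"gripper": 0.47},{"dx": 0.1,"dy": 1.7,"dz": 13,"yaw": -0.8,"gripper": 0.47},{"dx": 0.1,"dy": 1.7,"dz": 13,"yaw": -0.8,"gripper": 0.47}]'

```text
clock: 1.52
tcp_pos: [0.4635, 0.3737, 0.1372]
orientation: [0.66, -3.065, 0.005]
contact_force: [-0.6, -0.4, -0.2]
grip_width: 0.0402
gripper_force: 0.0
```

```bash
python3 -c "
from h import *
go((.4653,.375,.096),114.2);go((.4653,.375,.096),114.2)"
```

```text
t 1.52 tcp [0.4635 0.3737 0.1372] line 114.3 z [-0.006 -0.004 -1.   ] d [-0.25  0.05  4.12] yaw 0.1
t 1.52 tcp [0.4635 0.3737 0.1372] line 114.3 z [-0.006 -0.004 -1.   ] d [-0.25  0.05  4.12] yaw 0.1
```

send_rows --steps '[{"dx": -0.1,"dy": 0.1,"dz": 2.5,"yaw": 0,"gripper": 0.47},{"dx": -0.1,"dy": 0.1,"dz": 4.1,"yaw": 0,"gripper": 0.47},{"dx": -0.1,"dy": 0.1,"dz": 4.1,"yaw": 0,"gripper": 0.47}]'

```text
clock: 1.9
tcp_pos: [0.4666, 0.3753, 0.0992]
orientation: [0.658, -3.071, 0.001]
contact_force: [1.1, -0.6, 0.1]
grip_width: 0.04
gripper_force: 0.0
```

send_rows --steps '[{"dx": 0,"dy": 0,"dz": 0,"yaw": 0,"gripper": 0.3},{"dx": 0,"dy": 0,"dz": 0,"yaw": 0,"gripper": 0.2},{"dx": 0,"dy": 0,"dz": 0,"yaw": 0,"gripper": 0.0},{"dx": 0,"dy": 0,"dz": 0,"yaw": 0,"gripper": 0.0}]' --force 20

```text
clock: 2.4
tcp_pos: [0.4679, 0.3754, 0.1009]
orientation: [-0.656, 3.07, 0.001]
contact_force: [-1.2, -0.3, 6.9]
grip_width: 0.0172
gripper_force: 17.5
```

```bash
python3 - <<'E'
from h import *
from bench import imaging
go((.4653,.375,.096),114.2)
f=imaging.grab_frame("wrist");np.savez("w2.npz",**f);g=imaging.grab_frame("side")
cv2.imwrite("pics/w2.png",np.hstack([cv2.resize(f["color"],(400,300)),cv2.resize(g["color"][200:320,220:380],(400,300))])[:,:,::-1])
E
```

```text
t 2.4 tcp [0.4679 0.3754 0.1009] line 114.13 z [ 0.002  0.001 -1.   ] d [0.25 0.07 0.49] yaw -0.1
```

View pics/w2.png

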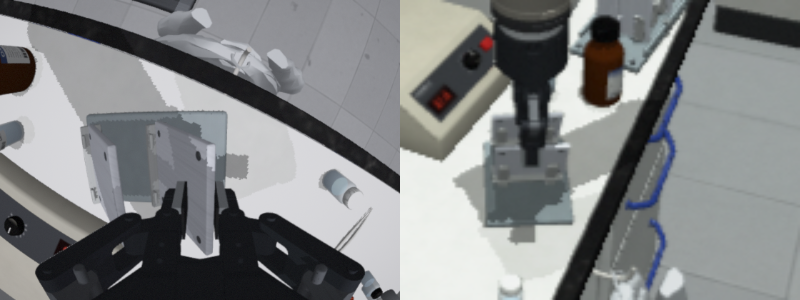

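send_rows --steps '[{"dx": 0,"dy": 0.15,"dz": -0.3,"yaw": 0,"gripper": 0},{"dx": 0,"dy": 0.3,"dz": -0.6,"yaw": 0,"gripper": 0},{"dx": 0,"dy": 0.45,"dz": -0.9,"yaw": 0,"gripper": 0},{"dx": 0,"dy": 0.6,"dz": -1.2,"yaw": 0,"gripper": 0},{"dx": 0,"dy": 0.7,"dz": -1.5,"yaw": 0,"gripper": 0}]'

```text
clock: 3.12
tcp_pos: [0.4652, 0.379, 0.1143]
orientation: [0.654, -3.072, 0.005]
contact_force: [2.1, -5.2, -0.7]
grip_width: 0.0154
gripper_force: 17.5
```

send_rows --steps '[{"dx": 0,"dy": 0,"dz": -0.5,"yaw": 0,"gripper": 0},{"dx": 0,"dy": 0,"dz": -1,"yaw": 0,"gripper": 0},{"dx": 0,"dy": 0,"dz": -1.5,"yaw": 0,"gripper": 0},{"dx": 0,"dy": 0,"dz": -2,"yaw": 0,"gripper": 0},{"dx": 0,"dy": 0,"dz": -2.5,"yaw": 0,"gripper": 0}]'

```text
clock: 3.75
tcp_pos: [0.4642, 0.3814, 0.1396]
orientation: [-0.657, 3.072, 0.0]
contact_force: [2.2, -4.1, -1.1]
grip_width: 0.0108
gripper_force: 17.9
```

send_rows --steps '[{"dx": 0,"dy": 0,"dz": -1,"yaw": 0,"gripper": 0},{"dx": 0,"dy": 0,"dz": -2,"yaw": 0,"gripper": 0},{"dx": 0,"dy": 0,"dz": -4,"yaw": 0,"gripper": 0},{"dx": 0,"dy": 0,"dz": -6,"yaw": 0,"gripper": 0},{"dx": 0,"dy": 0,"dz": -6,"yaw": 0,"gripper": 0}]' --force 40

```text
clock: 4.38
tcp_pos: [0.4641, 0.384, 0.2012]
orientation: [-0.659, 3.069, 0.007]
contact_force: [0.7, 0.6, -0.9]
grip_width: 0.0045
gripper_force: 41.0
```

```bash
python3 - <<'E'
from h import *
from bench import imaging,status
print(status.get_obs()["grip_width"])
f=imaging.grab_frame("wrist");np.savez("w3.npz",**f);g=imaging.grab_frame("side");np.savez("s3.npz",**g)
cv2.imwrite("pics/w3.png",np.hstack([cv2.resize(f["color"],(420,315)),cv2.resize(g["color"][170:290,230:380],(380,315))])[:,:,::-1])
E
```

```text
0.004460693173778389
```

View pics/w3.png

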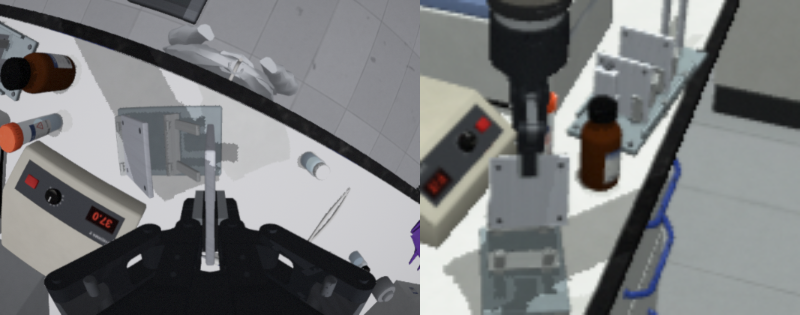

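```bash
python3 - <<'E'
from h import *
g=load("s3");P=pts(g).reshape(-1,3)
t=np.array([.4641,.384]);w=np.array([.912,.41]);n=np.array([-.41,.912])
a=(P[:,:2]-t)@w;b=(P[:,:2]-t)@n
m=(abs(b)<.012)&(abs(a)<.06)&(P[:,2]>.10)&(P[:,2]<.18)
for z in np.arange(.115,.18,.01):
    k=m&(abs(P[:,2]-z)<.005);print(z.round(3),k.sum(),np.percentile(a[k],[1,99]).round(4) if k.sum() else '',np.median(b[k]).round(4))
print("z range",np.percentile(P[m,2],[0,1,99]))
go((.468,-.05,.25),82)
E
```

```text
0.115 76 [-0.0391  0.0368] 0.0019
0.125 98 [-0.0387  0.0366] 0.002
0.135 87 [-0.0385  0.0364] 0.0021
0.145 96 [-0.0411  0.0365] 0.0022
0.155 99 [-0.0405  0.0386] 0.0018
0.165 99 [-0.0407  0.0385] 0.0023
0.175 84 [-0.0402  0.0383] 0.0023
z range [0.11065206 0.11154807 0.17862154]
t 4.47 tcp [0.4635 0.3823 0.199 ] line 114.21 z [-0.001  0.001 -1.   ] d [ 17.31 -39.61  -5.15] yaw 32.2
```

send_rows --steps '[{"dx": 1,"dy": -2,"dz": -3,"yaw": 2,"gripper": 0},{"dx": 2.7,"dy": -6.2,"dz": -5,"yaw": 6,"gripper": 0},{"dx": 4.7,"dy": -10.8,"dz": -5,"yaw": 10,"gripper": 0},{"dx": 6.7,"dy": -15.3,"dz": -5,"yaw": 14,"gripper": 0},{"dx": 8.7,"dy": -19.9,"dz": -5,"yaw": 18,"gripper": 0}]'

```text
clock: 5.1
tcp_pos: [0.4655, 0.163, 0.2484]
orientation: [0.166, -3.136, -0.0]
contact_force: [0.7, 0.2, -1.4]
grip_width: 0.0051
gripper_force: 40.9
```

```bash
python3 -c "
from h import *
go((.468,-.05,.25),82)"
```

```text
t 5.1 tcp [0.4655 0.163  0.2484] line 96.04 z [-0.001  0.    -1.   ] d [  2.   -21.2   -0.16] yaw 14.0
```

send_rows --steps '[{"dx": 0.5,"dy": -4.5,"dz": -0.2,"yaw": 3,"gripper": 0},{"dx": 1,"dy": -9.5,"dz": -0.2,"yaw": 6,"gripper": 0},{"dx": 1.5,"dy": -14.5,"dz": -0.2,"yaw": 9,"gripper": 0},{"dx": 2,"dy": -19.5,"dz": -0.2,"yaw": 12,"gripper": 0},{"dx": 2,"dy": -21.2,"dz": -0.2,"yaw": 14,"gripper": 0}]'

```text
clock: 5.72
tcp_pos: [0.4682, -0.0515, 0.2505]
orientation: [-0.224, -3.132, 0.001]
contact_force: [0.4, 0.3, -1.6]
grip_width: 0.0052
gripper_force: 40.9
```

send_rows --steps '[{"dx": 0,"dy": 0,"dz": 0,"yaw": 0,"gripper": 0},{"dx": 0,"dy": 0,"dz": 0,"yaw": 0,"gripper": 0}]'

```text
clock: 5.98
tcp_pos: [0.4691, -0.0468, 0.2509]
orientation: [-0.21, -3.134, -0.001]
contact_force: [-0.0, 0.3, -1.0]
grip_width: 0.0049
gripper_force: 40.9
```

```bash
python3 - <<'E'
from h import *
from bench import imaging
go((.468,-.05,.25),82)
f=imaging.grab_frame("wrist");np.savez("w4.npz",**f)
im=f["color"][:,:,::-1]
print([wproj(f,p).round() for p in [(.456,-.058,.01),(.394,-.191,.01),(.426,.078,.01),(.49,-.204,.01),(.52,.065,.01)]])
cv2.imwrite("pics/w4.png",cv2.resize(im[60:340,70:460],(780,560),interpolation=cv2.INTER_CUBIC))
E
```

```text
t 5.97 tcp [ 0.4691 -0.0468  0.2509] line 82.32 z [-0.001  0.001 -1.   ] d [ 0.07 -0.33  0.09] yaw 0.3
[array([269., 169.]), array([148., 135.]), array([384., 130.]), array([155., 214.]), array([378., 210.])]
```

View pics/w4.png

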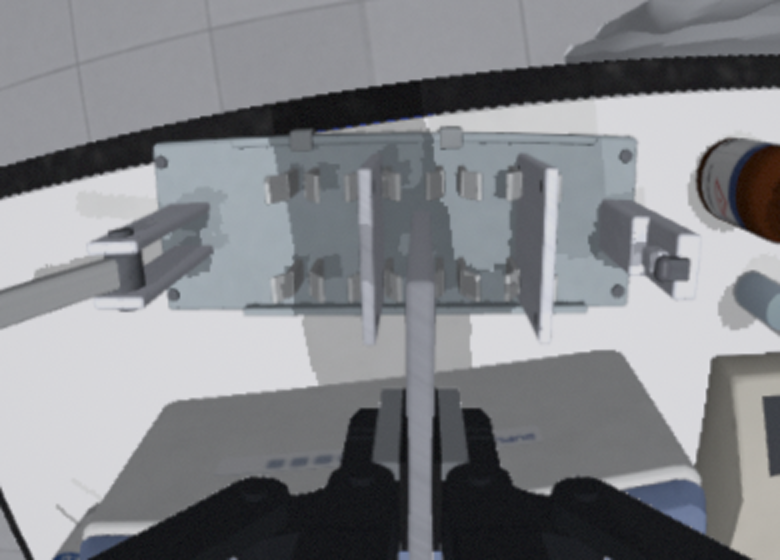

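```bash
python3 - <<'E'
from h import *
f=load("w4")
W=lambda c,z: wpt(f,70+(c[0]+.5)/2-.5,60+(c[1]+.5)/2-.5,z)
C=[W(c,.01) for c in [(155,145),(636,138),(625,304),(170,308)]]
for c in C:print(c.round(4))
ctr=sum(C)/4;ctr2=(C[0]+C[2])/2
ang=lambda v:np.degrees(np.arctan2(v[1],v[0])).round(2)
print("ctr",ctr.round(4),"sizes",[np.linalg.norm(C[i]-C[(i+1)%4]).round(4) for i in range(4)],"y-angle",ang(C[1]-C[0]),ang(C[2]-C[3]),"x",ang(C[3]-C[0]),ang(C[2]-C[1]))
T=[(W((366,170),.095),W((370,342),.095)),(W((552,168),.095),W((546,341),.095))]
for a,b in T:print("plate",((a+b)/2).round(4),np.linalg.norm(b-a).round(4),ang(b-a))
d=(T[1][0]+T[1][1]-T[0][0]-T[0][1])/2;print("y dir",ang(d),np.linalg.norm(d))
print("clips z.02",W((302,140),.02).round(4),W((451,138),.02).round(4))
E
```

```text
[ 0.391  -0.1914  0.01  ]
[0.4255 0.0824 0.01  ]
[0.5234 0.0696 0.01  ]
[ 0.4894 -0.204   0.01  ]
ctr [ 0.4573 -0.0608  0.01  ] sizes [np.float64(0.2759), np.float64(0.0988), np.float64(0.2758), np.float64(0.0992)] y-angle 82.83 82.91 x -7.3 -7.4
plate [ 0.4565 -0.0683  0.095 ] 0.0774 -7.52
plate [0.4662 0.0107 0.095 ] 0.0786 -6.69
y dir 82.99 0.0795988124996213
clips z.02 [ 0.4037 -0.1023  0.02  ] [ 0.4141 -0.0231  0.02  ]
```

```bash
python3 - <<'E'
from h import *
f=load("w4")
W=lambda c,z: wpt(f,70+(c[0]+.5)/2-.5,60+(c[1]+.5)/2-.5,z)
t=np.array([.4691,-.0468]);n=np.array([np.cos(np.radians(82.3)),np.sin(np.radians(82.3))]);w=np.array([n[1],-n[0]])
for c in [(420,280),(420,400),(420,500)]:
    p=W(c,.246);print(p.round(4),"w",((p[:2]-t)@w).round(4),"n",((p[:2]-t)@n).round(4))
go((.4623,-.030,.165),82.9)
E
```

```text
[ 0.4271 -0.0414  0.246 ] w -0.0424 n -0.0003
[ 0.4529 -0.0449  0.246 ] w -0.0163 n -0.0003
[ 0.4784 -0.0483  0.246 ] w 0.0094 n -0.0003
t 6.03 tcp [ 0.4691 -0.0468  0.251 ] line 82.34 z [-0.001  0.001 -1.   ] d [0.89 1.56 8.6 ] yaw -0.6
```

send_rows --steps '[{"dx": 0.6,"dy": 1.2,"dz": 3,"yaw": -0.6,"gripper": 0},{"dx": 0.7,"dy": 1.7,"dz": 6,"yaw": -0.6,"gripper": 0},{"dx": 0.7,"dy": 1.7,"dz": 9,"yaw": -0.6,"gripper": 0},{"dx": 0.7,"dy": 1.7,"dz": 9,"yaw": -0.6,"gripper": 0},{"dx": 0.7,"dy": 1.7,"dz": 9,"yaw": -0.6,"gripper": 0}]'

```text
clock: 6.65
tcp_pos: [0.4651, -0.0303, 0.1621]
orientation: [0.197, 3.134, 0.001]
contact_force: [0.2, -0.2, -0.3]
grip_width: 0.0046
gripper_force: 40.9
```

```bash
python3 -c "
from h import *
go((.463,-.0295,.10),82.9)"
```

```text
t 6.65 tcp [ 0.4651 -0.0303  0.1621] line 82.81 z [ 0.001  0.    -1.   ] d [0.22 0.05 6.21] yaw -0.1
```

send_rows --steps '[{"dx": 0.2,"dy": 0,"dz": 1,"yaw": 0,"gripper": 0},{"dx": 0.2,"dy": 0,"dz": 2,"yaw": 0,"gripper": 0},{"dx": 0.2,"dy": 0,"dz": 2.7,"yaw": 0,"gripper": 0},{"dx": 0.2,"dy": 0,"dz": 3.3,"yaw": 0,"gripper": 0}]'

```text
clock: 7.15
tcp_pos: [0.4627, -0.0306, 0.1279]
orientation: [0.199, 3.135, 0.0]
contact_force: [0.2, 1.3, 0.5]
grip_width: 0.0048
gripper_force: 41.0
```

send_rows --steps '[{"dx": 0,"dy": 0,"dz": 0.5,"yaw": 0,"gripper": 0},{"dx": 0,"dy": 0,"dz": 1.0,"yaw": 0,"gripper": 0},{"dx": 0,"dy": 0,"dz": 1.5,"yaw": 0,"gripper": 0},{"dx": 0,"dy": 0,"dz": 1.5,"yaw": 0,"gripper": 0}]'

```text
clock: 7.65
tcp_pos: [0.4623, -0.0305, 0.1129]
orientation: [-0.199, -3.135, -0.0]
contact_force: [-0.2, 2.2, -2.0]
grip_width: 0.0047
gripper_force: 40.9
```

```bash
python3 -c "
from h import *
go((.463,-.0295,.10),82.9)"
```

```text
t 7.65 tcp [ 0.4623 -0.0305  0.1129] line 82.75 z [-0.001  0.    -1.   ] d [-0.06  0.11  1.29] yaw -0.1
```

send_rows --steps '[{"dx": 0,"dy": 0.1,"dz": 0.4,"yaw": 0,"gripper": 0},{"dx": 0,"dy": 0.1,"dz": 0.8,"yaw": 0,"gripper": 0},{"dx": 0,"dy": 0.1,"dz": 1.2,"yaw": 0,"gripper": 0},{"dx": 0,"dy": 0.1,"dz": 1.3,"yaw": 0,"gripper": 0}]'

```text
clock: 8.15
tcp_pos: [0.4624, -0.0298, 0.1005]
orientation: [-0.199, -3.135, -0.0]
contact_force: [-4.7, 2.2, 15.7]
grip_width: 0.0051
gripper_force: 43.4
```

send_rows --steps '[{"dx": 0,"dy": 0,"dz": 0,"yaw": 0,"gripper": 0.2},{"dx": 0,"dy": 0,"dz": 0,"yaw": 0,"gripper": 0.25},{"dx": 0,"dy": 0,"dz": -1.5,"yaw": 0,"gripper": 0.25},{"dx": 0,"dy": 0,"dz": -6,"yaw": 0,"gripper": 0.25},{"dx": 0,"dy": 0,"dz": -12,"yaw": 0,"gripper": 0.25}]'

```text
clock: 8.78
tcp_pos: [0.4617, -0.0298, 0.2216]
orientation: [-0.199, -3.133, 0.001]
contact_force: [1.8, 1.4, -0.5]
grip_width: 0.0212
gripper_force: 0.0
```

```bash
python3 - <<'E'
from h import *
from bench import imaging
go((.4932,.3175,.25),114.2)
f=imaging.grab_frame("scene");np.savez("s5.npz",**f);P=pts(f).reshape(-1,3)
c=np.array([.4573,-.058]);y=np.array([.1236,.9923]);x=np.array([y[1],-y[0]])
a=(P[:,:2]-c)@x;b=(P[:,:2]-c)@y
for s in (-.012,.028,.068):
    m=(abs(a)<.042)&(abs(b-s)<.008)&(P[:,2]>.06)&(P[:,2]<.12)
    print(s,m.sum(),"x",np.percentile(a[m],[2,98]).round(4),"y",np.median(b[m]).round(4),"ztop",np.percentile(P[m,2],[90,98,100]).round(4))
E
```

```text
t 8.78 tcp [ 0.4617 -0.0298  0.2216] line 82.73 z [-0.002 -0.001 -1.   ] d [ 1.27 34.85 -2.86] yaw -31.5
-0.012 239 x [-0.0375  0.0388] y -0.0105 ztop [0.0967 0.1011 0.1023]
0.028 231 x [-0.0396  0.0387] y 0.0299 ztop [0.0957 0.0995 0.1023]
0.068 218 x [-0.0386  0.0369] y 0.0697 ztop [0.0965 0.0996 0.1021]
```

send_rows --steps '[{"dx": 0.3,"dy": 5,"dz": -2,"yaw": -6,"gripper": 0.25},{"dx": 0.5,"dy": 11,"dz": -2,"yaw": -12,"gripper": 0.3},{"dx": 0.8,"dy": 17,"dz": -2,"yaw": -18,"gripper": 0.4},{"dx": 1,"dy": 23,"dz": -2,"yaw": -24,"gripper": 0.47},{"dx": 1.2,"dy": 29,"dz": -2,"yaw": -30,"gripper": 0.47}]'

```text
clock: 9.45
tcp_pos: [0.4874, 0.2612, 0.2415]
orientation: [-0.624, 3.078, 0.0]
contact_force: [0.5, -0.6, -0.1]
grip_width: 0.0403
gripper_force: 0.0
```

```bash
python3 -c "
from h import *
go((.4932,.3175,.14),114.2)"
```

```text
t 9.45 tcp [0.4874 0.2612 0.2415] line 112.91 z [ 0.001  0.    -1.   ] d [-2.7   4.96 10.16] yaw -1.3
```

send_rows --steps '[{"dx": -1.4,"dy": 2.5,"dz": 1,"yaw": -1.3,"gripper": 0.47},{"dx": -2.7,"dy": 5,"dz": 4,"yaw": -1.3,"gripper": 0.47},{"dx": -2.7,"dy": 5,"dz": 8,"yaw": -1.3,"gripper": 0.47},{"dx": -2.7,"dy": 5,"dz": 10,"yaw": -1.3,"gripper": 0.47},{"dx": -2.7,"dy": 5,"dz": 10,"yaw": -1.3,"gripper": 0.47}]'

```text
clock: 10.07
tcp_pos: [0.4921, 0.3154, 0.1396]
orientation: [0.654, -3.07, 0.002]
contact_force: [0.5, 0.3, 0.5]
grip_width: 0.0401
gripper_force: 0.0
```

```bash
python3 -c "
from h import *
go((.4932,.3175,.096),114.2)"
```

```text
t 10.07 tcp [0.4921 0.3154 0.1396] line 114.04 z [-0.002 -0.002 -1.   ] d [-0.2   0.15  4.36] yaw -0.2
```

send_rows --steps '[{"dx": -0.2,"dy": 0.1,"dz": 2.5,"yaw": 0,"gripper": 0.47},{"dx": -0.2,"dy": 0.1,"dz": 4.2,"yaw": 0,"gripper": 0.47},{"dx": -0.2,"dy": 0.1,"dz": 4.2,"yaw": 0,"gripper": 0.47}]'

```text
clock: 10.45
tcp_pos: [0.4939, 0.3173, 0.0979]
orientation: [0.654, -3.071, 0.001]
contact_force: [-0.0, -0.3, 0.2]
grip_width: 0.0403
gripper_force: 0.0
```

send_rows --steps '[{"dx": 0,"dy": 0,"dz": 0,"yaw": 0,"gripper": 0.3},{"dx": 0,"dy": 0,"dz": 0,"yaw": 0,"gripper": 0.2},{"dx": 0,"dy": 0,"dz": 0,"yaw": 0,"gripper": 0.0},{"dx": 0,"dy": 0,"dz": 0,"yaw": 0,"gripper": 0.0}]' --force 20

```text
clock: 10.95
tcp_pos: [0.4951, 0.3179, 0.0998]
orientation: [-0.654, 3.071, 0.001]
contact_force: [-1.5, -0.6, 6.8]
grip_width: 0.0175
gripper_force: 18.2
```

send_rows --steps '[{"dx": 0,"dy": 0.15,"dz": -0.3,"yaw": 0,"gripper": 0},{"dx": 0,"dy": 0.3,"dz": -0.6,"yaw": 0,"gripper": 0},{"dx": 0,"dy": 0.45,"dz": -0.9,"yaw": 0,"gripper": 0},{"dx": 0,"dy": 0.6,"dz": -1.2,"yaw": 0,"gripper": 0},{"dx": 0,"dy": 0.7,"dz": -1.5,"yaw": 0,"gripper": 0}]'

```text
clock: 11.58
tcp_pos: [0.4924, 0.3218, 0.1135]
orientation: [-0.652, 3.073, -0.005]
contact_force: [2.3, -5.5, 0.2]
grip_width: 0.0156
gripper_force: 18.2
```

Same behaviour as before; continue.

send_rows --steps '[{"dx": 0,"dy": 0,"dz": -0.5,"yaw": 0,"gripper": 0},{"dx": 0,"dy": 0,"dz": -1,"yaw": 0,"gripper": 0},{"dx": 0,"dy": 0,"dz": -1.5,"yaw": 0,"gripper": 0},{"dx": 0,"dy": 0,"dz": -2,"yaw": 0,"gripper": 0},{"dx": 0,"dy": 0,"dz": -2.5,"yaw": 0,"gripper": 0}]'

```text
clock: 12.2
tcp_pos: [0.4916, 0.3238, 0.1386]
orientation: [-0.654, 3.073, -0.001]
contact_force: [1.3, -3.2, -0.6]
grip_width: 0.0113
gripper_force: 18.0
```

send_rows --steps '[{"dx": 0,"dy": 0,"dz": -1,"yaw": 0,"gripper": 0},{"dx": 0,"dy": 0,"dz": -2,"yaw": 0,"gripper": 0},{"dx": 0,"dy": 0,"dz": -4,"yaw": 0,"gripper": 0},{"dx": 0,"dy": 0,"dz": -6,"yaw": 0,"gripper": 0},{"dx": 0,"dy": 0,"dz": -6,"yaw": 0,"gripper": 0}]' --force 40

```text
clock: 12.82
tcp_pos: [0.4915, 0.3266, 0.2]
orientation: [-0.656, 3.069, 0.006]
contact_force: [0.1, -0.9, -0.8]
grip_width: 0.005
gripper_force: 40.5
```

```bash
python3 - <<'E'
from h import *
from bench import imaging,status
o=status.get_obs();t=o["tcp_pos"][:2];print(o["grip_width"],o["tcp_pos"])
g=imaging.grab_frame("side");P=pts(g).reshape(-1,3)
w=np.array([.912,.41]);n=np.array([-.41,.912])
a=(P[:,:2]-t)@w;b=(P[:,:2]-t)@n
m=(abs(b)<.012)&(abs(a)<.06)&(P[:,2]>.09)&(P[:,2]<.18)
for z in np.arange(.115,.18,.01):
    k=m&(abs(P[:,2]-z)<.005);print(z.round(3),k.sum(),np.percentile(a[k],[1,99]).round(4) if k.sum() else '',np.median(b[k]).round(4))
print("z range",np.percentile(P[m,2],[0,1,99]))
go((.4631,-.06,.25),82.9)
E
```

```text
0.005039830386858354 [0.49149152 0.32661162 0.20004762]
0.115 73 [-0.038   0.0388] 0.0025
0.125 79 [-0.0376  0.0387] 0.0023
0.135 92 [-0.0376  0.0384] 0.0026
0.145 79 [-0.0373  0.0382] 0.0027
0.155 92 [-0.0375  0.038 ] 0.0027
0.165 89 [-0.0399  0.0379] 0.0028
0.175 83 [-0.0396  0.0377] 0.0026
z range [0.10997549 0.11241172 0.17903101]
t 12.88 tcp [0.491  0.3258 0.1988] line 114.12 z [ 0.001  0.002 -1.   ] d [ 18.3  -34.06  -5.21] yaw 31.2
```

send_rows --steps '[{"dx": 1,"dy": -2,"dz": -3,"yaw": 2,"gripper": 0},{"dx": 3,"dy": -6.2,"dz": -5,"yaw": 6,"gripper": 0},{"dx": 5.5,"dy": -10.8,"dz": -5,"yaw": 10,"gripper": 0},{"dx": 8,"dy": -15.3,"dz": -5,"yaw": 14,"gripper": 0},{"dx": 10.5,"dy": -19.9,"dz": -5,"yaw": 18,"gripper": 0}]'

```text
clock: 13.5
tcp_pos: [0.4757, 0.0987, 0.2474]
orientation: [0.163, -3.136, -0.001]
contact_force: [0.8, 0.4, -1.4]
grip_width: 0.005
gripper_force: 40.5
```

```bash
python3 -c "
from h import *
go((.4515,-.1092,.25),82.9)"
```

```text
t 13.5 tcp [0.4757 0.0987 0.2474] line 95.97 z [-0.001  0.    -1.   ] d [  4.57 -20.42  -0.27] yaw 13.1
```

send_rows --steps '[{"dx": 1,"dy": -4.5,"dz": -0.2,"yaw": 3,"gripper": 0},{"dx": 2,"dy": -9.5,"dz": -0.2,"yaw": 6,"gripper": 0},{"dx": 3,"dy": -14.5,"dz": -0.2,"yaw": 9,"gripper": 0},{"dx": 4.2,"dy": -19,"dz": -0.2,"yaw": 12,"gripper": 0},{"dx": 4.6,"dy": -20.4,"dz": -0.2,"yaw": 13.1,"gripper": 0}]'

```text
clock: 14.12
tcp_pos: [0.4512, -0.1103, 0.2494]
orientation: [-0.201, -3.134, 0.0]
contact_force: [0.3, 0.7, -1.8]
grip_width: 0.005
gripper_force: 40.5
```

send_rows --steps '[{"dx": 0,"dy": 0,"dz": 3,"yaw": 0,"gripper": 0},{"dx": 0,"dy": 0,"dz": 7,"yaw": 0,"gripper": 0},{"dx": 0,"dy": 0,"dz": 8.5,"yaw": 0,"gripper": 0},{"dx": 0,"dy": 0,"dz": 8.5,"yaw": 0,"gripper": 0}]'

```text
clock: 14.62
tcp_pos: [0.4519, -0.1073, 0.1645]
orientation: [-0.192, -3.133, -0.0]
contact_force: [-0.1, -0.4, -1.0]
grip_width: 0.005
gripper_force: 40.4
```

```bash
python3 -c "
from h import *
go((.4515,-.1092,.10),82.9)"
```

```text
t 14.62 tcp [ 0.4519 -0.1073  0.1645] line 82.99 z [-0.002  0.    -1.   ] d [ 0.   -0.19  6.45] yaw 0.1
```

send_rows --steps '[{"dx": 0,"dy": -0.2,"dz": 1,"yaw": 0,"gripper": 0},{"dx": 0,"dy": -0.2,"dz": 2,"yaw": 0,"gripper": 0},{"dx": 0,"dy": -0.2,"dz": 3,"yaw": 0,"gripper": 0},{"dx": 0,"dy": -0.2,"dz": 3.5,"yaw": 0,"gripper": 0}]'

```text
clock: 15.12
tcp_pos: [0.4518, -0.11, 0.1297]
orientation: [-0.194, -3.135, -0.0]
contact_force: [-2.5, 1.5, 17.2]
grip_width: 0.005
gripper_force: 43.4
```

send_rows --steps '[{"dx": 0,"dy": 0,"dz": 0.5,"yaw": 0,"gripper": 0},{"dx": 0,"dy": 0,"dz": 1.0,"yaw": 0,"gripper": 0},{"dx": 0,"dy": 0,"dz": 1.5,"yaw": 0,"gripper": 0},{"dx": 0,"dy": 0,"dz": 1.5,"yaw": 0,"gripper": 0}]'

```text
clock: 15.62
tcp_pos: [0.4518, -0.1098, 0.1148]
orientation: [-0.193, -3.135, -0.0]
contact_force: [0.1, 2.1, -2.4]
grip_width: 0.005
gripper_force: 40.4
```

```bash
python3 -c "
from h import *
go((.4515,-.1092,.10),82.9)"
```

```text
t 15.62 tcp [ 0.4518 -0.1098  0.1148] line 82.95 z [-0.001  0.    -1.   ] d [0.04 0.05 1.48] yaw 0.0
```

send_rows --steps '[{"dx": 0,"dy": 0.1,"dz": 0.4,"yaw": 0,"gripper": 0},{"dx": 0,"dy": 0.1,"dz": 0.8,"yaw": 0,"gripper": 0},{"dx": 0,"dy": 0.1,"dz": 1.2,"yaw": 0,"gripper": 0},{"dx": 0,"dy": 0.1,"dz": 1.4,"yaw": 0,"gripper": 0}]'

```text
clock: 16.12
tcp_pos: [0.452, -0.1092, 0.1009]
orientation: [-0.194, -3.135, 0.0]
contact_force: [-0.1, 0.7, -1.4]
grip_width: 0.005
gripper_force: 40.5
```

send_rows --steps '[{"dx": 0,"dy": 0,"dz": 0.15,"yaw": 0,"gripper": 0},{"dx": 0,"dy": 0,"dz": 0.3,"yaw": 0,"gripper": 0},{"dx": 0,"dy": 0,"dz": 0.3,"yaw": 0,"gripper": 0}]'

```text
clock: 16.5
tcp_pos: [0.4522, -0.1093, 0.0999]
orientation: [-0.195, -3.136, -0.001]
contact_force: [-7.8, 1.0, 23.8]
grip_width: 0.0052
gripper_force: 44.2
```

send_rows --steps '[{"dx": 0,"dy": 0,"dz": 0,"yaw": 0,"gripper": 0.2},{"dx": 0,"dy": 0,"dz": 0,"yaw": 0,"gripper": 0.25},{"dx": 0,"dy": 0,"dz": -1.5,"yaw": 0,"gripper": 0.25},{"dx": 0,"dy": 0,"dz": -6,"yaw": 0,"gripper": 0.25},{"dx": 0,"dy": 0,"dz": -12,"yaw": 0,"gripper": 0.25}]'

```text
clock: 17.12
tcp_pos: [0.4513, -0.109, 0.2195]
orientation: [-0.193, -3.133, 0.001]
contact_force: [1.6, 0.4, 1.1]
grip_width: 0.0214
gripper_force: 0.0
```

```bash
python3 - <<'E'
from h import *
from bench import imaging,status
o=status.get_obs();print(o["tcp_pos"],o["joints"].round(2))
f=imaging.grab_frame("scene");np.savez("s6.npz",**f);P=pts(f).reshape(-1,3)
c=np.array([.4573,-.058]);y=np.array([.1236,.9923]);x=np.array([y[1],-y[0]])
a=(P[:,:2]-c)@x;b=(P[:,:2]-c)@y
for s in (-.052,-.012,.028,.068):
    m=(abs(a)<.042)&(abs(b-s)<.008)&(P[:,2]>.06)&(P[:,2]<.12)
    print(s,m.sum(),"x",np.percentile(a[m],[2,98]).round(4),"y",np.median(b[m]).round(4),"ztop",np.percentile(P[m,2],[90,98,100]).round(4))
# keeper bar
m=(abs(a)<.015)&(b<-.10)&(b>-.30)&(P[:,2]>.13)&(P[:,2]<.36)
q=np.c_[a,b,P[:,2]][m]
for z in np.arange(.14,.36,.02):
    k=abs(q[:,2]-z)<.01
    if k.sum(): print(z.round(2),k.sum(),np.median(q[k],0).round(4))
E
```

```text
[ 0.45132242 -0.10904399  0.21946675] [-0.17  0.17  0.31  2.1  -0.07  0.88  1.62]
-0.052 237 x [-0.0396  0.0368] y -0.0511 ztop [0.0967 0.0993 0.1019]
-0.012 243 x [-0.0382  0.0393] y -0.0107 ztop [0.0961 0.1014 0.1046]
0.028 231 x [-0.0395  0.0382] y 0.0297 ztop [0.0958 0.0987 0.102 ]
0.068 202 x [-0.0392  0.0331] y 0.0698 ztop [0.0967 0.1001 0.103 ]
0.14 11 [-0.0056 -0.1381  0.1419]
0.16 14 [-0.0034 -0.1503  0.1577]
0.18 13 [-0.006  -0.1619  0.1803]
0.2 17 [-0.0048 -0.1722  0.2007]
0.22 17 [-0.0052 -0.1834  0.2204]
0.24 17 [-0.0055 -0.1931  0.242 ]
0.26 25 [-0.0051 -0.2024  0.2641]
0.28 48 [-0.0041 -0.1127  0.2812]
0.3 68 [-0.002  -0.1129  0.2956]
0.32 12 [ 3.000e-04 -2.290e-01  3.128e-01]
```

```bash
python3 - <<'E'
from h import *
f=load("s6");P=pts(f)
b=P[270:325,370:405].reshape(-1,3);b=b[(b[:,2]>.03)&(b[:,2]<.25)];b=b[b[:,2]>.1] 
print("wash",np.percentile(b,[5,50,95],axis=0).round(3))
print("box lid",P[235,355].round(3),P[260,320].round(3),P[225,310].round(3))
go((.4424-.155*.1236,-.1778-.155*.9923,.40),82.9)
E
```

```text
wash [[ 0.633 -0.333  0.102]
 [ 0.654 -0.312  0.117]
 [ 0.682 -0.225  0.188]]
box lid [ 0.662 -0.112  0.165] [ 0.548 -0.103  0.104] [ 0.568 -0.004  0.16 ]
t 17.18 tcp [ 0.4554 -0.1103  0.2273] line 82.85 z [ 0.01  -0.001 -1.   ] d [  0.27 -22.35 -17.29] yaw -0.1
```

send_rows --steps '[{"dx": 0,"dy": 0,"dz": -5,"yaw": 0,"gripper": 0},{"dx": 0,"dy": 0,"dz": -10,"yaw": 0,"gripper": 0},{"dx": 0,"dy": 0,"dz": -15,"yaw": 0,"gripper": 0},{"dx": 0,"dy": 0,"dz": -19,"yaw": 0,"gripper": 0},{"dx": 0,"dy": 0,"dz": -19,"yaw": 0,"gripper": 0}]' --force 40

```text
clock: 17.8
tcp_pos: [0.4533, -0.1096, 0.4122]
orientation: [0.194, 3.128, 0.001]
contact_force: [0.3, 0.1, -0.7]
grip_width: 0.0001
gripper_force: 0.0
```

```bash
cat >> h.py <<'E'
H=np.array([.4424,-.1778]);Y=np.array([.1236,.9923])
def gu(u,zr):
    "TCP to rack-y offset u from hinge, fingertip height zr above hinge"
    go((*(H+u*Y),.104+.025+zr),82.9)
E
python3 -c "
from h import *
gu(-.155,.27)"
```

```text
t 17.8 tcp [ 0.4533 -0.1096  0.4122] line 82.91 z [ 0.007 -0.    -1.   ] d [  0.25 -22.41   1.3 ] yaw 0.0
```

send_rows --steps '[{"dx": 0,"dy": -5,"dz": 0,"yaw": 0,"gripper": 0},{"dx": 0.1,"dy": -10.5,"dz": 0,"yaw": 0,"gripper": 0},{"dx": 0.2,"dy": -16,"dz": 0,"yaw": 0,"gripper": 0},{"dx": 0.2,"dy": -22.4,"dz": 0,"yaw": 0,"gripper": 0},{"dx": 0.2,"dy": -22.4,"dz": 0,"yaw": 0,"gripper": 0}]'

```text
clock: 18.42
tcp_pos: [0.4196, -0.3358, 0.4077]
orientation: [-0.207, -3.133, 0.003]
contact_force: [0.1, 0.6, -0.5]
grip_width: 0.0001
gripper_force: 0.0
```

```bash
python3 -c "
from h import *
gu(-.155,.182)"
```

```text
t 18.43 tcp [ 0.4196 -0.3358  0.4077] line 82.42 z [-0.002 -0.002 -1.   ] d [-0.32  0.48  9.67] yaw -0.5
```

send_rows --steps '[{"dx": -0.2,"dy": 0.3,"dz": 4,"yaw": -0.5,"gripper": 0},{"dx": -0.2,"dy": 0.3,"dz": 8.5,"yaw": -0.5,"gripper": 0},{"dx": -0.2,"dy": 0.3,"dz": 9.7,"yaw": -0.5,"gripper": 0},{"dx": -0.2,"dy": 0.3,"dz": 9.7,"yaw": -0.5,"gripper": 0}]'

```text
clock: 18.92
tcp_pos: [0.425, -0.3279, 0.3113]
orientation: [-0.179, -3.135, -0.001]
contact_force: [0.4, 0.4, 0.7]
grip_width: 0.0002
gripper_force: 0.0
```

```bash
python3 -c "
from h import *
gu(-.15,.182);gu(-.02,.195)"
```

```text
t 18.93 tcp [ 0.425  -0.3279  0.3113] line 83.46 z [-0.001  0.001 -1.   ] d [0.13 0.11 0.03] yaw 0.6
t 18.93 tcp [ 0.425  -0.3279  0.3113] line 83.46 z [-0.001  0.001 -1.   ] d [ 0.   13.11 -1.27] yaw 0.6
```

Now push the bar up to vertical, slowly.

send_rows --steps '[{"dx": 0,"dy": 2,"dz": -0.2,"yaw": 0,"gripper": 0},{"dx": 0,"dy": 4,"dz": -0.4,"yaw": 0,"gripper": 0},{"dx": 0,"dy": 6,"dz": -0.6,"yaw": 0,"gripper": 0},{"dx": 0,"dy": 8,"dz": -0.9,"yaw": 0,"gripper": 0},{"dx": 0,"dy": 10,"dz": -1.1,"yaw": 0,"gripper": 0}]'

```text
clock: 19.55
tcp_pos: [0.4376, -0.2292, 0.3248]
orientation: [0.18, 3.132, -0.002]
contact_force: [-0.2, -0.8, 0.4]
grip_width: 0.0001
gripper_force: 0.4
```

```bash
cat > bar.py <<'E'
from h import *
from bench import imaging
f=imaging.grab_frame("scene");P=pts(f).reshape(-1,3);X=np.array([Y[1],-Y[0]])
a=(P[:,:2]-H)@X;b=(P[:,:2]-H)@Y;z=P[:,2]-.104
m=(abs(a)<.012)&(abs(b)<.25)&(np.hypot(b,z)<.15)&(z>.015)&(np.hypot(b,z)>.03)
q=np.c_[b,z][m];th=np.degrees(np.arctan2(q[:,1],q[:,0]));print("bar deg",np.percentile(th,[10,50,90]).round(1),m.sum())
E
python3 bar.py;python3 -c "
from h import *
gu(-.02,.195);gu(.031,.190)"
```

```text
bar deg [ 96.3  99.  101.1] 145
t 19.6 tcp [ 0.4382 -0.2264  0.3248] line 83.59 z [ 0.004  0.    -1.   ] d [0.15 2.88 0.08] yaw 0.7
t 19.6 tcp [ 0.4382 -0.2264  0.3248] line 83.59 z [ 0.004  0.    -1.   ] d [0.09 7.98 0.59] yaw 0.7
```

send_rows --steps '[{"dx": 0.1,"dy": 2.9,"dz": 0,"yaw": 0.5,"gripper": 0},{"dx": 0.1,"dy": 5.5,"dz": 0.2,"yaw": 0.5,"gripper": 0},{"dx": 0.1,"dy": 8,"dz": 0.6,"yaw": 0.5,"gripper": 0},{"dx": 0.1,"dy": 10.4,"dz": 1.5,"yaw": 0.5,"gripper": 0},{"dx": 0.1,"dy": 12.7,"dz": 2.5,"yaw": 0.5,"gripper": 0}]'

```text
clock: 20.23
tcp_pos: [0.4512, -0.1026, 0.299]
orientation: [0.194, 3.132, 0.0]
contact_force: [-0.6, -0.8, 0.2]
grip_width: 0.0002
gripper_force: 0.3
```

```bash
python3 bar.py;python3 -c "
from h import *
gu(.12,.1414);gu(.152,.1018);gu(.167,.0714);gu(.18,.0388)"
```

```text
bar deg [61.4 63.7 67.2] 215
t 20.27 tcp [ 0.4509 -0.0994  0.2975] line 83.13 z [ 0.001  0.001 -1.   ] d [-0.13  4.11  2.71] yaw 0.2
t 20.27 tcp [ 0.4509 -0.0994  0.2975] line 83.13 z [ 0.001  0.001 -1.   ] d [-0.14  7.3   6.68] yaw 0.2
t 20.27 tcp [ 0.4509 -0.0994  0.2975] line 83.13 z [ 0.001  0.001 -1.   ] d [-0.15  8.8   9.72] yaw 0.2
t 20.27 tcp [ 0.4509 -0.0994  0.2975] line 83.13 z [ 0.001  0.001 -1.   ] d [-0.15 10.09 12.98] yaw 0.2
```

send_rows --steps '[{"dx": 0,"dy": 2.2,"dz": 1.3,"yaw": 0,"gripper": 0},{"dx": -0.1,"dy": 4.1,"dz": 2.7,"yaw": 0,"gripper": 0},{"dx": -0.1,"dy": 5.8,"dz": 4.7,"yaw": 0,"gripper": 0},{"dx": -0.1,"dy": 7.3,"dz": 6.7,"yaw": 0,"gripper": 0},{"dx": -0.1,"dy": 8.3,"dz": 8.4,"yaw": 0,"gripper": 0}]'

```text
clock: 20.9
tcp_pos: [0.4618, -0.0198, 0.2129]
orientation: [0.192, 3.135, 0.0]
contact_force: [-0.6, -0.5, 0.5]
grip_width: 0.0002
gripper_force: 0.2
```

```bash
python3 bar.py;python3 -c "
from h import *
gu(.167,.0714);gu(.18,.0388);gu(.203,.02)"
```

```text
bar deg [25.8 28.7 34.2] 203
t 20.95 tcp [ 0.4608 -0.0186  0.2111] line 83.07 z [-0.002  0.    -1.   ] d [-0.15  0.67  1.07] yaw 0.2
t 20.95 tcp [ 0.4608 -0.0186  0.2111] line 83.07 z [-0.002  0.    -1.   ] d [-0.16  1.97  4.33] yaw 0.2
t 20.95 tcp [ 0.4608 -0.0186  0.2111] line 83.07 z [-0.002  0.    -1.   ] d [-0.17  4.27  6.21] yaw 0.2
```

send_rows --steps '[{"dx": -0.1,"dy": 0.9,"dz": 1.3,"yaw": 0,"gripper": 0},{"dx": -0.1,"dy": 2.2,"dz": 2.7,"yaw": 0,"gripper": 0},{"dx": -0.1,"dy": 3.3,"dz": 4.2,"yaw": 0,"gripper": 0},{"dx": -0.1,"dy": 4.3,"dz": 5.5,"yaw": 0,"gripper": 0},{"dx": -0.1,"dy": 4.3,"dz": 5.5,"yaw": 0,"gripper": 0}]'

```text
clock: 21.58
tcp_pos: [0.4668, 0.0229, 0.1571]
orientation: [-0.191, -3.134, 0.001]
contact_force: [0.7, -0.7, 0.2]
grip_width: -0.0002
gripper_force: 0.0
```

```bash
python3 bar.py;python3 -c "
from h import *
gu(.203,.02);gu(.205,.005)"
```

```text
bar deg [ 7.7  9.7 12. ] 80
t 21.62 tcp [0.4672 0.0223 0.1578] line 82.98 z [-0.001 -0.    -1.   ] d [-0.01  0.14  0.88] yaw 0.1
t 21.62 tcp [0.4672 0.0223 0.1578] line 82.98 z [-0.001 -0.    -1.   ] d [-0.01  0.34  2.38] yaw 0.1
```

Press down to the catch in steps.

send_rows --steps '[{"dx": 0,"dy": 0.2,"dz": 0.6,"yaw": 0,"gripper": 0},{"dx": 0,"dy": 0.3,"dz": 1.2,"yaw": 0,"gripper": 0},{"dx": 0,"dy": 0.3,"dz": 1.7,"yaw": 0,"gripper": 0},{"dx": 0,"dy": 0.3,"dz": 2.1,"yaw": 0,"gripper": 0}]'

```text
clock: 22.12
tcp_pos: [0.4681, 0.0252, 0.1373]
orientation: [0.193, 3.135, 0.001]
contact_force: [-0.1, 0.7, 0.5]
grip_width: 0.0001
gripper_force: 0.1
```

send_rows --steps '[{"dx": 0,"dy": 0,"dz": 0.2,"yaw": 0,"gripper": 0},{"dx": 0,"dy": 0,"dz": 0.4,"yaw": 0,"gripper": 0},{"dx": 0,"dy": 0,"dz": 0.4,"yaw": 0,"gripper": 0}]'

```text
clock: 22.5
tcp_pos: [0.4678, 0.0248, 0.1337]
orientation: [-0.194, -3.135, -0.0]
contact_force: [-2.5, -1.0, 7.9]
grip_width: -0.0003
gripper_force: 4.1
```

send_rows --steps '[{"dx": 0,"dy": 0,"dz": 0.15,"yaw": 0,"gripper": 0},{"dx": 0,"dy": 0,"dz": 0.25,"yaw": 0,"gripper": 0},{"dx": 0,"dy": 0,"dz": 0.25,"yaw": 0,"gripper": 0}]'

```text
clock: 22.88
tcp_pos: [0.4681, 0.0248, 0.1327]
orientation: [0.195, 3.135, 0.001]
contact_force: [-9.0, -1.4, 28.1]
grip_width: -0.0003
gripper_force: 14.1
```

send_rows --steps '[{"dx": 0,"dy": 0,"dz": -1,"yaw": 0,"gripper": 0},{"dx": 0,"dy": 0,"dz": -5,"yaw": 0,"gripper": 0},{"dx": 0,"dy": 0,"dz": -10,"yaw": 0,"gripper": 0},{"dx": 0,"dy": 0,"dz": -14,"yaw": 0,"gripper": 0},{"dx": 0,"dy": 0,"dz": -14,"yaw": 0,"gripper": 0}]'

```text
clock: 23.5
tcp_pos: [0.4697, 0.0252, 0.2738]
orientation: [0.193, 3.129, 0.003]
contact_force: [0.3, 0.3, -1.0]
grip_width: 0.0001
gripper_force: 0.0
```

```bash
python3 - <<'E'
from h import *
from bench import imaging
f=imaging.grab_frame("scene");Q=pts(f);P=Q.reshape(-1,3);X=np.array([Y[1],-Y[0]])
a=(P[:,:2]-H)@X;b=(P[:,:2]-H)@Y
m=(abs(a)<.009)&(b>.02)&(b<.225)&(P[:,2]>.1)&(P[:,2]<.14)
print("bar z fit (slope,z0):",np.polyfit(b[m],P[m,2],1).round(4),m.sum(),[np.median(P[m&(abs(b-c)<.015),2]).round(4) for c in (.04,.09,.14,.19,.215)])
for s in (-.052,-.012,.028,.068):
    k=(abs(a)<.042)&(abs(b-.122-s-.001)<.008)&(P[:,2]>.06)&(P[:,2]<.12)&(abs(a)>.012)
    print(s,k.sum(),np.percentile(a[k],[2,98]).round(4),(np.median(b[k])-.122).round(4),np.percentile(P[k,2],95).round(4))
g=imaging.grab_frame("wrist")
A=cv2.resize(f["color"][230:330,245:345],(400,400),interpolation=cv2.INTER_CUBIC);B=cv2.resize(g["color"][50:350,130:430],(400,400))
cv2.imwrite("pics/end.png",np.hstack([A,B])[:,:,::-1])
E
```

```text
bar z fit (slope,z0): [-0.0006  0.1098] 262 [np.float64(0.1108), np.float64(0.109), np.float64(0.1092), np.float64(0.1101), np.float64(0.1112)]
-0.052 153 [-0.0394  0.0374] -0.0522 0.0978
-0.012 151 [-0.0388  0.0397] -0.0119 0.0981
0.028 152 [-0.0402  0.0392] 0.0282 0.0983
0.068 144 [-0.0393  0.0375] 0.0687 0.0984
```

View pics/end.png

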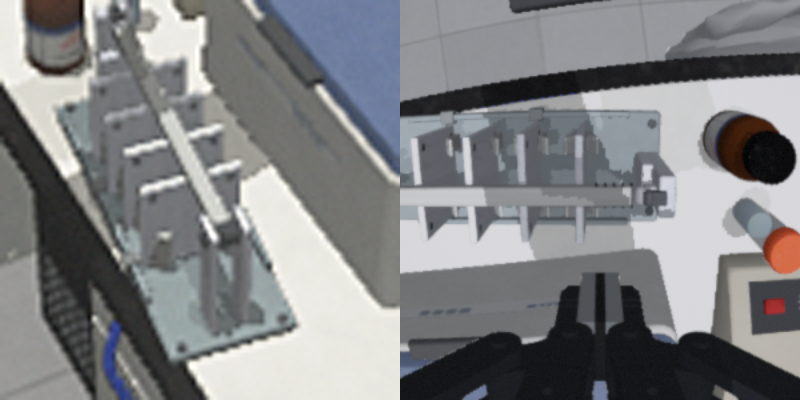

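The bar is level at z ≈ 0.109 m, with its tip under the plunger at about (650,197) in the right-hand picture. The four plates stand square in their slots and the robot is clear of everything.

```bash
python3 -c "
from bench import workorder
print(workorder.hand_in())"
```

```text
the job is handed in; nothing more can be done
None
```

The job is handed in: both plates from the stand are fully down in slots 0 and 2, and the keeper bar is shut in its catch. The final depth check showed all four plates square in their slots and the bar level, and the judge returned no verdict.

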